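# Pull the fume extractor's filter and show it to the inspection camera

### The arm

A 7-joint arm with a two-finger parallel gripper is mounted at the origin on a cart in front of the work surface, level with it; the furniture and walls round the work are solid. World frame = base frame: x ahead of the robot, y to its left, z up, the work surface at z = 0. Lengths are in m, angles in rad, forces in N, time in s.
With the tool pointing down it reaches from about 0.4 to 0.9 m from the base axis. Payload 5.5 kg.
Tool frame: the origin (TCP) lies between the finger pads; the fingertips stand robot.tip_reach ahead of it and the grasp point (between the pads) is the TCP (robot.tip_reach is the distance from the TCP to the fingertips, in m); z points along the fingers, y is the line along which they close (so a half turn about z gives the same grasp; the last joint's range is limited). The gripper opens to 85 mm and grips with 20 to 120 N. Pads are 22 mm wide; open, the fingers measure 114 mm over their backs; the gripper's body (76 mm by 85 mm) begins 54 mm behind the grasp point. The pads swing forward as they close: fully open they stand 13 mm farther back than shut.
Start: joints at [-1.018, 0.501, -0.427, 1.55, 0.221, 1.138, -0.21], TCP at [0.186, 0.623, 0.25] pointing down, gripper open.
Joint ranges: [-2.88, 2.88], [-0.31, 2.03], [-1.54, 1.56], [0.2, 2.42], [-1.41, 4.55], [0.19, 2.02], [-2.57, 2.57]. Speed limits (rad/s): [2.57, 2.57, 3.14, 3.14, 3.14, 3.14, 3.14].

### API

Orientations are given as [roll, pitch, yaw] about the fixed x, y, z axes, in that order (R = Rz(yaw) Ry(pitch) Rx(roll)).
In Python, from workcell import robot, claw, imaging, job, nets, monitor gives the robot as it stands. Calls block until the motion is done:
- robot.goto(position, orientation): joint-space move of the TCP to a pose.
- robot.movel(position, rotation=None, rate=0.15, f_stop=None): straight line of the TCP; rotation=None keeps the orientation; rate is the mean speed in m/s. With f_stop (N) it stops when the force on the tool has changed by that much, and returns True; else False.
- robot.move_joints(angles): joint-space move.
- claw.set_gripper(opening, effort=None): finger opening in m; effort is the grip in N (None keeps the last); returns when the fingers have stopped.
- robot.hold(seconds).
- robot.solve_ik(position, orientation): joint angles nearest the present ones, or None.
- imaging.camera(name): name is "scene" or "top"; returns the picture (480x640x3 uint8, red, green, blue); there is no depth.
- imaging.camera_params(name): a dict with "fovy" (degrees; the focal length in pixels is half the picture's height over the tangent of half this angle, whatever the lens; pixels are square), "cx", "cy" (the principal point, pixels), "dist" ([k1, k2, p1, p2, k3] as OpenCV has them; the pictures are not rectified), "cam_to_world" (4x4, takes a point from camera to world coordinates). Camera axes: x right, y down, z forward; pixel columns grow to the right and rows downward; lengths in m; the calibration is good to about 2 mm. A picture is of the moment at which its call begins. camera_params takes no time and is no camera call.
A pose or a line that the arm cannot do raises robot.MotionError and nothing moves.
- job.finish_job(): hands the job in; it is judged then, once.
Trained networks look in the newest picture that a camera, given by its name, has taken for a name from the list of things; names that differ only in an ending like _2 or _b are one class to them, and where a whole thing is asked for, a point or a joint stands for the part that bears it (a point fixed in the world has none). Each returns a list of dicts, best first, with "p" (0 to 1); they miss things now and then, are a little off and sometimes report something else, mostly with a low value. They report only what shows in the picture. A call takes as long as a camera call.
- nets.spot_in(query, camera): "uv" ([column, row] in pixels, amid what is visible of it).
- nets.trace(query, camera): "mask" (480x640 bool, what is visible of it) and "uv" ([column, row] in pixels, amid what is visible of it).
- nets.pinpoint(query, camera): "uv" ([column, row] in pixels: a listed point, or the origin of a listed thing).
Readings, each from a call of its own:
- monitor.read_clock(): time.
- monitor.read_joints(): joint angles.
- monitor.read_qd(): joint speeds.
- monitor.read_joint_torque(): joint torques, N m.
- monitor.read_eef_pos(): TCP position.
- monitor.read_tcp_rot(): TCP orientation.
- monitor.read_wrist_force(): force on the tool from outside, world axes, zero at the start.
- monitor.read_wrist_torque(): the same for the moment, N m.
- monitor.read_gripper_width(): finger opening in m.
- monitor.read_finger_force(): force on a finger pad.
Only numpy, scipy, OpenCV 4.12 (cv2) and the standard library are available. Lean on these libraries where they do the work, as an engineer would, in place of code of your own. Each camera call takes 0.05 s, during which the arm holds its last target. There are 200 camera calls.

### The job

Swing the blue flap on top of the small white fume extractor up until it stands open, draw the orange-framed filter cassette hidden beneath it straight up out of its channel by its tab, and hold it up to the inspection camera: upright, its broad face squarely towards the lens, centred at lens height directly over the yellow cross on the camera's base. Finish while still holding it there, still and touching nothing but the gripper; leave the tin, reel, bottle and pliers lying about undisturbed.

Things in the scene. Friction and masses are not known exactly. Their poses are not given: they have to be found in the camera images.
- extractor: White fume extractor, fixed: open-topped housing 112 x 112 mm, rim 100 mm above the desk, walls 4 mm (opening 104 x 104 mm), fan grille on its front. Origin: centre of its underside, on the desk. x points from front to back (hinge side), y left, z up. Inside, a grey channel (12 to 48 mm above the desk, 2 mm clearance) holds the cassette, centred at x = -12 mm, y = 0.
- flap (a joint): Hinge of the blue flap (114 mm wide, 118 deep, 5 thick, 90 g) that covers the whole top; rad, 0 = shut flat, grows as the front edge rises and swings back; stop at 1.8 (upright at 1.57). Stiff (about 0.13 Nm of friction): it stays where it is left. The start may be a little ajar (up to 0.2).
- flap_hinge (a point): Point on the flap's hinge axis (along the extractor's y), at the middle of its back edge: 56 mm behind the extractor's centre, 102 mm above the desk; level with the flap's underside.
- flap_grip (a point): Centre of the flap's pull: a black upright disc 22 mm in diameter, 12 mm thick, flat faces towards the extractor's +y and -y, on a narrow stem near the flap's front edge; in the flap 98 mm from the hinge, 25 mm above its underside (20 mm above its top). Moves with the flap; the disc can turn between fingers that pinch its flat faces.
- cassette: Orange-framed filter cassette, about 80 g: plate 60 (x) x 12 (y, normal to the broad faces) x 58 mm (z), with a pull tab 30 (x) x 10 (y) x 24 mm (z) on top at the middle. Origin: centre of its underside; z up. At the start its axes are the extractor's and it stands 12 mm above the desk, the tab 70 to 94 mm above the desk, 6 mm below the rim.
- cassette_mid (a point): Centre of the cassette's plate, 29 mm above its underside.
- cassette_tab (a point): Point on the cassette's tab at which to pinch it across its 10 mm thickness, 72 mm above the cassette's underside (tab: 58 to 82 mm).
- camera_stand: Camera stand, fixed: dark base 180 x 90 x 10 mm with a yellow cross, a post and a black camera (48 mm wide, top at 164 mm) at one end. Origin: on the desk under the cross's centre; x points from the cross to the camera, so the lens, 140 mm high, front at x = 74 mm, looks along -x; z up. Base from x = -45 to 135 mm.
- focus (a point): The camera's focus point: over the cross, 140 mm above the desk, on the lens's axis. Axes as the stand's.
- tip_tin: Round red tin, 64 mm wide, 25 mm high, loose bystander. Origin: centre of its underside.
- solder_reel: Blue and white solder reel, 56 mm wide, 37 mm high, loose bystander. Origin: centre of its underside.
- flux_bottle: Clear bottle with a black cap, 31 mm wide, 82 mm high, loose bystander. Origin: centre of its underside.
- pliers: Blue-handled pliers, 143 x 47 x 10 mm, lying flat, loose bystander. Origin: centre of the underside.

How it is judged:
By the outcome, as a careful person would: the job done as asked, in the order asked, and still so for the second after the job is handed in, while the arm keeps its last pose, push and grip.
It also fails if it takes over 54 s, if anything falls off the work surface, if the arm or the gripper's body presses on something with over 40 N, if the wrist force passes 120 N, or if a joint passes its speed limit or range.

## Working session

There is one attempt and no reset: what is moved stays moved. The work goes in short steps, each a Python script; the robot and the scene stay as the last script left them, time stands still between calls to the robot, and variables do not carry over. Pictures are saved under pics/ and viewed, at most 10 in all, crops included, and the job is handed in when it is done.

```bash
mkdir -p pics; cat > h.py <<'E'
import numpy as np, cv2
from workcell import robot, claw, imaging, job, nets, monitor
def ray(cam,uv):
    P=imaging.camera_params(cam); f=240/np.tan(np.radians(P["fovy"]/2))
    K=np.array([[f,0,P["cx"]],[0,f,P["cy"]],[0,0,1.]])
    n=cv2.undistortPoints(np.array([[uv]],float),K,np.array(P["dist"],float))[0,0]
    T=np.array(P["cam_to_world"]); return T[:3,3],T[:3,:3]@np.array([n[0],n[1],1])
def at_z(cam,uv,z):
    o,d=ray(cam,uv); return o+d*(z-o[2])/d[2]
def proj(cam,X):
    P=imaging.camera_params(cam); f=240/np.tan(np.radians(P["fovy"]/2))
    K=np.array([[f,0,P["cx"]],[0,f,P["cy"]],[0,0,1.]])
    T=np.linalg.inv(np.array(P["cam_to_world"])); 
    r=cv2.Rodrigues(T[:3,:3])[0]
    return cv2.projectPoints(np.array(X,float).reshape(-1,3),r,T[:3,3],K,np.array(P["dist"],float))[0][:,0]
def tri(uv1,uv2):
    o1,d1=ray("scene",uv1);o2,d2=ray("top",uv2);d1/=np.linalg.norm(d1);d2/=np.linalg.norm(d2)
    s=np.linalg.lstsq(np.c_[d1,-d2],o2-o1,rcond=None)[0]
    a=o1+d1*s[0];b=o2+d2*s[1];return (a+b)/2,np.linalg.norm(a-b)
def snap(cam,name):
    im=imaging.camera(cam); cv2.imwrite(f"pics/{name}.png",im[:,:,::-1]); return im
E
python3 - <<'E'
from h import *
np.set_printoptions(precision=3,suppress=True)
for c in("scene","top"):
    snap(c,c+"0"); print(c,np.array(imaging.camera_params(c)["cam_to_world"]))
print(robot.tip_reach)
zs=dict(extractor=0,flap_hinge=.102,flap_grip=.127,camera_stand=0,focus=.14,tip_tin=0,solder_reel=0,flux_bottle=0,pliers=0)
for q,z in zs.items():
    for c in("scene","top"):
        for r in nets.pinpoint(q,c)[:2]: print(q,c,np.round(r["uv"],1),round(r["p"],2),at_z(c,r["uv"],z))
print(monitor.read_clock())
E
```

```text
scene [[-0.89  -0.298  0.346  0.274]
 [-0.456  0.588 -0.668  0.733]
 [-0.004 -0.752 -0.659  0.78 ]
 [ 0.     0.     0.     1.   ]]
top [[-0.009 -0.997  0.074  0.526]
 [-1.     0.009 -0.006  0.066]
 [ 0.005 -0.074 -0.997  1.179]
 [ 0.     0.     0.     1.   ]]
0.019
extractor scene [365.1 319.8] 0.88 [0.494 0.144 0.   ]
extractor scene [392.9 276.2] 0.38 [0.489 0.014 0.   ]
extractor top [282. 296.] 0.65 [0.495 0.142 0.   ]
flap_hinge scene [336.4 276.1] 0.86 [0.551 0.153 0.102]
flap_hinge top [270.7 273. ] 0.59 [0.541 0.157 0.102]
flap_grip scene [394.  274.7] 0.59 [0.453 0.127 0.127]
flap_grip top [286.  321.8] 0.92 [0.451 0.127 0.127]
camera_stand scene [394.5 225.7] 0.95 [ 0.544 -0.136  0.   ]
camera_stand top [418.3 272.2] 0.64 [ 0.541 -0.142  0.   ]
focus scene [356.4 397.4] 0.45 [0.411 0.377 0.14 ]
focus scene [314.6 195. ] 0.44 [0.674 0.004 0.14 ]
focus top [425.1 272.1] 0.82 [ 0.539 -0.13   0.14 ]
tip_tin scene [313.6 196.7] 0.87 [ 0.76  -0.148  0.   ]
tip_tin top [421.2 167.8] 0.71 [ 0.761 -0.153  0.   ]
solder_reel scene [243.8 270.4] 0.75 [0.772 0.139 0.   ]
solder_reel scene [207.7 337.5] 0.5 [0.735 0.313 0.   ]
solder_reel top [277.2 164.8] 0.69 [0.77  0.151 0.   ]
flux_bottle scene [208.2 337.8] 0.81 [0.734 0.313 0.   ]
flux_bottle top [425.3 272.5] 0.65 [ 0.54  -0.156  0.   ]
flux_bottle top [200.3 181.9] 0.51 [0.735 0.314 0.   ]
pliers scene [357.9 396.6] 0.77 [0.439 0.297 0.   ]
pliers top [201.6 323.1] 0.95 [0.44  0.309 0.   ]
pliers top [202.9 182.1] 0.73 [0.735 0.308 0.   ]
1.0
```

View pics/scene0.png

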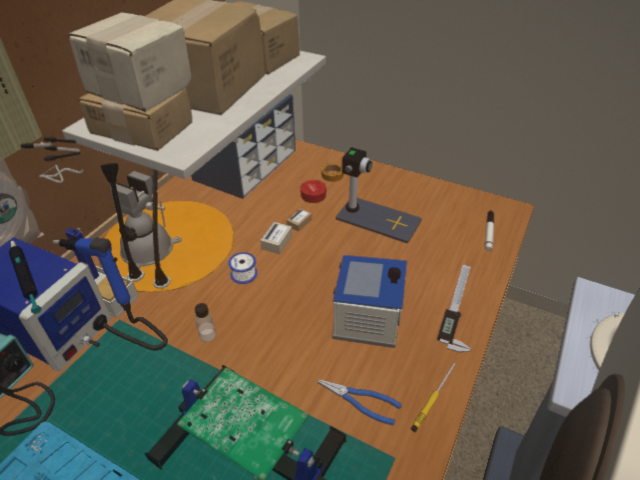

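View pics/top0.png

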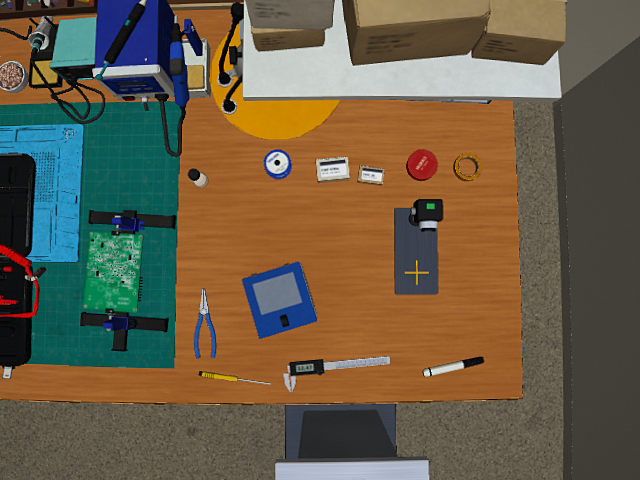

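The scene view shows the extractor with its shut blue flap near (370,300), the black pull at (395,274), and the stand with its cross at (397,222). In the top view the flap is at (280,300) and the cross at (417,272). The networks agree with this, except for some low-p outliers. Next I'll refine the yaws.

```bash
python3 - <<'E'
from h import *
np.set_printoptions(precision=4,suppress=True)
im=cv2.imread("pics/top0.png").astype(int); b,g,r=im[...,0],im[...,1],im[...,2]
m=((b>r+50)&(b>g+25)).astype(np.uint8); m[:250]=0;m[345:]=0;m[:,:235]=0;m[:,325:]=0
m=cv2.morphologyEx(m,cv2.MORPH_CLOSE,np.ones((25,25)))
box=cv2.boxPoints(cv2.minAreaRect(np.argwhere(m)[:,::-1].astype(np.float32)))
W=np.array([at_z("top",p,.107) for p in box])[:,:2]; print("flap",box,W,W.mean(0))
for i in range(4):
    e=W[(i+1)%4]-W[i]; print(np.linalg.norm(e),np.arctan2(e[1],e[0]))
# stand base
s=((abs(b-r)<45)&(r<100)).astype(np.uint8); s[:206]=0;s[300:]=0;s[:,:385]=0;s[:,445:]=0
s=cv2.morphologyEx(s,cv2.MORPH_CLOSE,np.ones((11,11)))
box=cv2.boxPoints(cv2.minAreaRect(np.argwhere(s)[:,::-1].astype(np.float32)))
W=np.array([at_z("top",p,.01) for p in box])[:,:2]; print("base",W,W.mean(0))
for i in range(4):
    e=W[(i+1)%4]-W[i]; print(np.linalg.norm(e),np.arctan2(e[1],e[0]))
for c,(u,v) in dict(top=(417,272),scene=(397,222)).items():
    im=cv2.imread(f"pics/{c}0.png").astype(int); b,g,r=im[...,0],im[...,1],im[...,2]
    y=(r>b+60)&(g>b+45)&(r<g*1.6); w=np.zeros_like(y); w[v-16:v+16,u-16:u+16]=1
    p=np.argwhere(y&w)[:,::-1]; c0=(p.min(0)+p.max(0))/2; print(c,len(p),p.mean(0),c0,at_z(c,p.mean(0),.01))
    for a in (nets.pinpoint("flap_grip",c)[0]["uv"],): print(a)
a=nets.pinpoint("flap_grip","scene")[0]["uv"];t=nets.pinpoint("flap_grip","top")[0]["uv"];print(tri(a,t))
a=nets.pinpoint("flap_hinge","scene")[0]["uv"];t=nets.pinpoint("flap_hinge","top")[0]["uv"];print(tri(a,t))
t0=np.hstack([cv2.resize(cv2.imread("pics/top0.png")[240:350,230:330],None,fx=4,fy=4),cv2.resize(cv2.imread("pics/scene0.png")[245:355,320:420],None,fx=4,fy=4)])
cv2.imwrite("pics/crop.png",t0)
E
```

```text
flap [[241.0551 278.8165]
 [298.5738 261.2414]
 [316.7467 320.7163]
 [259.228  338.2914]] [[0.5303 0.2123]
 [0.5626 0.1035]
 [0.4506 0.0702]
 [0.4185 0.1784]] [0.4905 0.1411]
0.11349425851761703 -1.2825452031761022
0.11682528799133868 -2.852681013727336
0.11289194700937834 1.8590103713305823
0.11682305260971929 0.2940674449400356
base [[ 0.4987 -0.0887]
 [ 0.6787 -0.092 ]
 [ 0.6781 -0.1928]
 [ 0.4973 -0.1884]] [ 0.5882 -0.1405]
0.18009835030950713 -0.01822702195196614
0.10078088929805837 -1.5770837664565014
0.18084770135004094 3.1174535536362593
0.09970557417574202 1.5571534441160884
top 93 [416.4946 272.3656] [416.5 272. ] [ 0.5405 -0.1361  0.01  ]
[286.0, 321.8]
scene 45 [396.6222 222.2889] [396.5 222. ] [ 0.5404 -0.1385  0.01  ]
[394.0, 274.7]
(array([0.4517, 0.1271, 0.1281]), np.float64(0.002451781738024857))
(array([0.5445, 0.1576, 0.1086]), np.float64(0.0078574827298089))
```

View pics/crop.png

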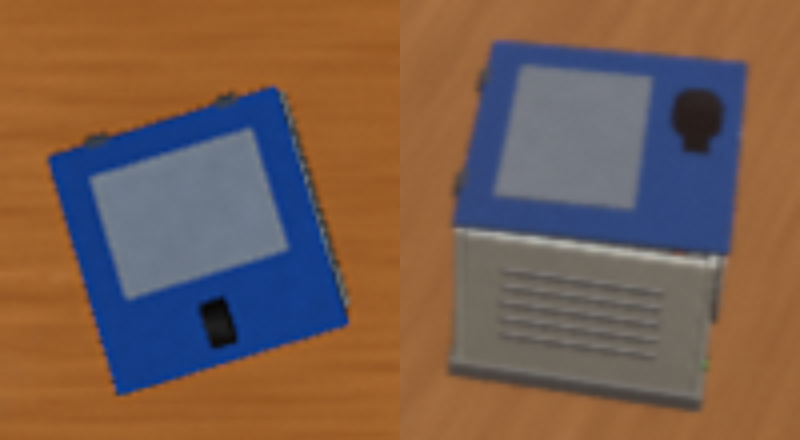

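The crop shows the flap practically shut, with yaw about 0.288 and the pull at about (284.5,320.5) in the top view, matching the geometry to about 2 mm. I'll check IK, then grip the pull and swing the flap.

```bash
cat >> h.py <<'E'
C=np.array([.4935,.1423]); PSI=.288; ex=np.array([np.cos(PSI),np.sin(PSI)])
F=np.array([.5405,-.1375]); SY=-.015
def ext(x,z): return np.r_[C+ex*x,z]
def disc(th): return .056-.098*np.cos(th)+.025*np.sin(th), .102+.098*np.sin(th)+.025*np.cos(th)
def grip(th,off=.006):
    x,z=disc(th); return ext(x,z+off)
E
python3 - <<'E'
from h import *
np.set_printoptions(precision=3,suppress=True)
for k in (0,np.pi,-np.pi):
    for n,p,y in [("disc",grip(0),PSI),("top",grip(.8),PSI),("end",grip(1.65),PSI),("tab",ext(-.012,.084),PSI),("up",ext(-.012,.23),PSI)]:
        print(k,n,p,robot.solve_ik(p,[np.pi,0,y+k]))
for k in (np.pi/2,-np.pi/2): print(k,robot.solve_ik(np.r_[F,.183],[np.pi,0,SY+k]))
a=robot.solve_ik(grip(0)+[0,0,.08],[np.pi,0,PSI]);b=robot.solve_ik(grip(0)+[0,0,.08],[np.pi,0,PSI-np.pi])
E
```

```text
0 disc [0.453 0.13  0.133] [-0.514  0.325  0.205  2.104 -0.099  0.722 -1.528]
0 top [0.499 0.144 0.196] [-0.499  0.304  0.197  1.947 -0.075  0.897 -1.546]
0 end [0.579 0.167 0.204] [-0.481  0.434  0.2    1.738 -0.101  0.98  -1.525]
0 tab [0.482 0.139 0.084] [-0.49   0.455  0.188  2.057 -0.138  0.64  -1.493]
0 up [0.482 0.139 0.23 ] [-0.499  0.229  0.19   1.956 -0.052  0.962 -1.567]
3.141592653589793 disc [0.453 0.13  0.133] [-0.08   0.337 -0.298  2.09   0.145  0.734  1.388]
3.141592653589793 top [0.499 0.144 0.196] [-0.08   0.318 -0.299  1.933  0.117  0.907  1.421]
3.141592653589793 end [0.579 0.167 0.204] [-0.081  0.45  -0.32   1.723  0.164  0.995  1.398]
3.141592653589793 tab [0.482 0.139 0.084] [-0.078  0.469 -0.308  2.043  0.226  0.66   1.325]
3.141592653589793 up [0.482 0.139 0.23 ] [-0.09   0.241 -0.28   1.942  0.08   0.969  1.451]
-3.141592653589793 disc [0.453 0.13  0.133] [-0.08   0.337 -0.298  2.09   0.145  0.734  1.388]
-3.141592653589793 top [0.499 0.144 0.196] [-0.08   0.318 -0.299  1.933  0.117  0.907  1.421]
-3.141592653589793 end [0.579 0.167 0.204] [-0.081  0.45  -0.32   1.723  0.164  0.995  1.398]
-3.141592653589793 tab [0.482 0.139 0.084] [-0.078  0.469 -0.308  2.043  0.226  0.66   1.325]
-3.141592653589793 up [0.482 0.139 0.23 ] [-0.09   0.241 -0.28   1.942  0.08   0.969  1.451]
1.5707963267948966 [-0.04   0.392  0.299  1.868 -0.144  0.902  0.312]
-1.5707963267948966 [-0.703  0.842  1.356  1.887 -0.895  1.204 -2.184]
```

```bash
python3 - <<'E'
from h import *
np.set_printoptions(precision=3,suppress=True)
O=[np.pi,0,PSI+np.pi]
claw.set_gripper(.04,30)
robot.goto(grip(.02)+[0,0,.07],O)
print(robot.movel(grip(.02),rate=.08,f_stop=6),monitor.read_eef_pos(),monitor.read_clock())
f0=monitor.read_wrist_force()
claw.set_gripper(0,30); print("w",monitor.read_gripper_width(),monitor.read_finger_force(),f0,monitor.read_wrist_force())
snap("scene","s1")
t=np.vstack([cv2.resize(cv2.imread("pics/s1.png")[225:375,270:470],None,fx=3.9,fy=3.9)]);cv2.imwrite("pics/c1.png",t)
print(monitor.read_clock())
E
```

```text
False [0.454 0.131 0.135] 4.8583
w 0.01139879709905714 35.51497220993042 [ 1.212 -0.69   0.003] [ 0.166 -3.016  2.045]
5.2667
```

View pics/c1.png

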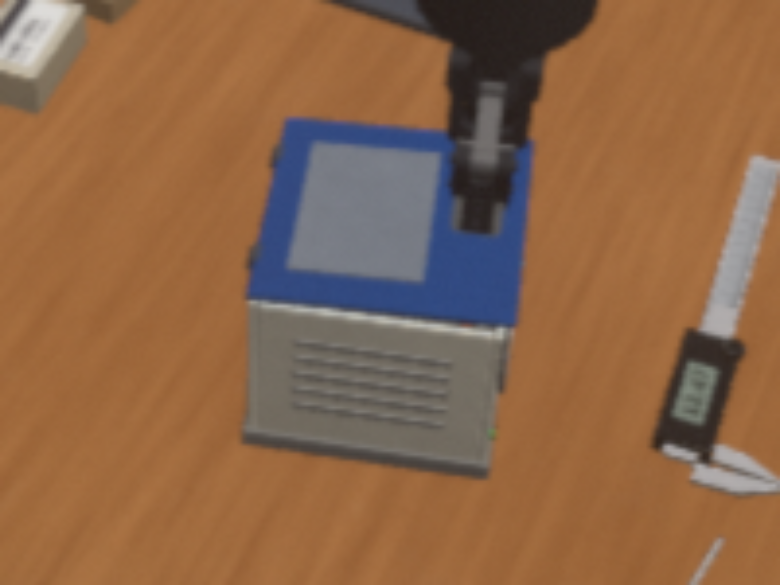

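The pull at crop (480,190) is pinched at a width of 11.4 mm, and the flap is nearly shut. Next I'll swing it along the arc.

```bash
python3 - <<'E'
from h import *
np.set_printoptions(precision=2,suppress=True)
for i,th in enumerate(np.linspace(.02,1.64,17)[1:]):
    robot.movel(grip(th),rate=.06)
    if i%3==0: print(round(th,2),monitor.read_wrist_force(),monitor.read_gripper_width())
    if np.linalg.norm(monitor.read_wrist_force())>40: print("force",th); break
print(monitor.read_eef_pos(),monitor.read_wrist_force(),monitor.read_gripper_width(),monitor.read_clock())
im=snap("scene","s2"); cv2.imwrite("pics/c2.png",cv2.resize(im[165:365,250:450,::-1],None,fx=2.9,fy=2.9))
E
```

```text
0.12 [ 2.09 -3.23 -1.41] 0.011669334406629222
0.42 [ 2.7  -4.02 -2.85] 0.011215307882157194
0.73 [ 1.68 -5.36 -5.18] 0.011432578677761325
1.03 [ 2.2  -5.51 -5.16] 0.011340441687296206
1.34 [ 0.76 -4.72 -4.22] 0.011270511000416946
1.64 [ 1.22 -5.37 -1.79] 0.011364937939253106
[0.58 0.17 0.2 ] [ 1.22 -5.37 -1.79] 0.011364937939253106 10.3333
```

View pics/c2.png

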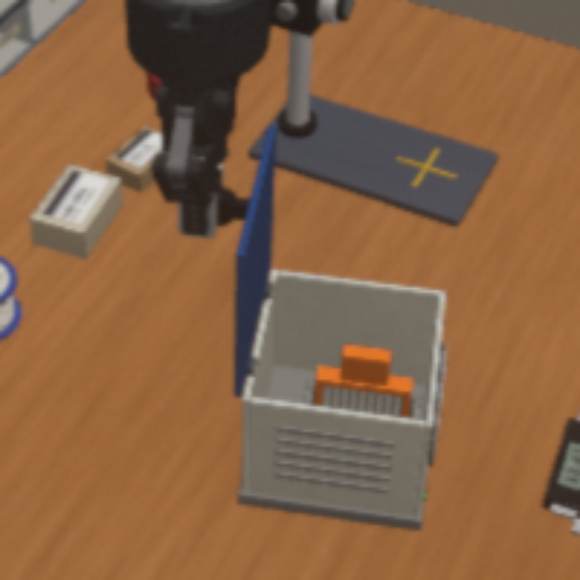

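The flap stands open, and the orange cassette's tab shows at crop (366,363), which is scene (376,290). I'll release, rise and measure the tab.

```bash
python3 - <<'E'
from h import *
np.set_printoptions(precision=4,suppress=True)
claw.set_gripper(.035,30)
p=np.array(monitor.read_eef_pos()); robot.movel([p[0],p[1],.285],rate=.15)
s=snap("scene","s3"); im=snap("top","t3")
pred=ext(-.012,.084)
print("pred",pred,proj("scene",pred),proj("top",pred))
U={}
for c in("scene","top"):
    for q in("cassette_tab","extractor"):
        r=nets.pinpoint(q,c)
        for d in r[:2]: print(c,q,np.round(d["uv"],1),round(d["p"],2),at_z(c,d["uv"],.084 if q!="extractor" else 0))
cv2.imwrite("pics/c3.png",np.hstack([cv2.resize(im[230:360,230:330,::-1],None,fx=4,fy=4),cv2.resize(s[225:355,310:410,::-1],None,fx=4,fy=4)]))
print(monitor.read_clock())
E
```

```text
pred [0.482  0.1389 0.084 ] [[374.3883 290.5111]] [[280.8601 303.7662]]
scene cassette_tab [373.7 287.9] 0.85 [0.4856 0.1337 0.084 ]
scene extractor [366.3 318.8] 0.74 [ 0.4927  0.1403 -0.    ]
top extractor [283.7 298.5] 0.81 [0.4894 0.1386 0.    ]
11.725
```

View pics/c3.png

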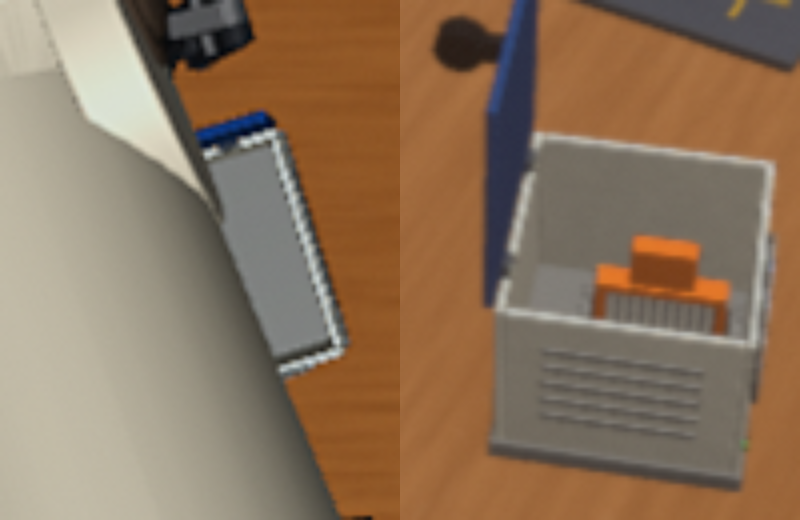

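The tab appears at scene (376,290.5) against a prediction of (374.4,290.5), so the model holds to about 2 mm. I'll descend, pinch and draw it up.

```bash
python3 - <<'E'
from h import *
np.set_printoptions(precision=4,suppress=True)
p=ext(-.012,.084)+[.0003,-.001,0]
robot.movel([p[0],p[1],.285],rate=.15)
print(robot.movel(np.r_[p[:2],.12],rate=.15,f_stop=10))
print(robot.movel(p,rate=.06,f_stop=6),monitor.read_eef_pos())
f0=np.array(monitor.read_wrist_force())
claw.set_gripper(0,50)
f=np.array(monitor.read_wrist_force())-f0
ey=np.array([-np.sin(PSI),np.cos(PSI)])
print("w",monitor.read_gripper_width(),"df",f,"lat",f[:2]@ey,monitor.read_clock())
# relieve lateral preload
s=np.clip(f[:2]@ey*.0003,-.002,.002); p[:2]+=s*ey; robot.movel(p,rate=.02)
print("after",np.array(monitor.read_wrist_force())-f0, s)
for z in (.1,.13,.16,.19,.235):
    if robot.movel(np.r_[p[:2],z],rate=.06,f_stop=25): print("stop",z);break
    print(z,np.array(monitor.read_wrist_force())-f0,monitor.read_gripper_width())
print(monitor.read_clock(),monitor.read_eef_pos())
s=snap("scene","s4")
cv2.imwrite("pics/c4.png",cv2.resize(s[165:365,270:450,::-1],None,fx=2.9,fy=2.9))
E
```

```text
False
False [0.4823 0.138  0.0839]
w 0.009803376905834434 df [-1.1737  0.8412  2.7212] lat 1.139938670794502 14.875
after [-2.2432  0.1661  4.3531] 0.0003419816012383506
0.1 [-1.0414 -0.0886 -1.7373] 0.010021573825407472
0.13 [-1.8166  0.6807 -1.1946] 0.009734349292347564
0.16 [-0.893   0.3761 -1.9827] 0.009519137238056589
0.19 [-1.0846  1.5654 -1.6881] 0.010162807915403955
0.235 [-1.5657  0.3536 -1.9457] 0.009384147714235914
18.3917 [0.4819 0.1381 0.2347]
```

View pics/c4.png

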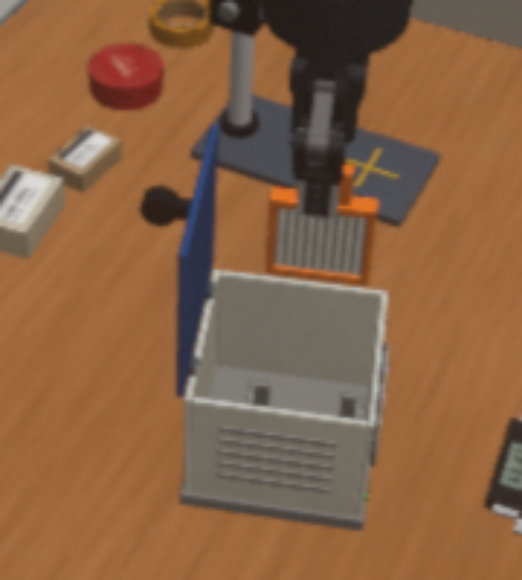

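The cassette is out and hanging upright; its plate spans crop x 268–378, and the grip looks a few mm off centre along the tab. I'll measure the in-hand offset from its lower corners.

```bash
python3 - <<'E'
from h import *
from scipy.optimize import least_squares
np.set_printoptions(precision=4,suppress=True)
im=cv2.imread("pics/s4.png"); hsv=cv2.cvtColor(im,cv2.COLOR_BGR2HSV)
m=cv2.inRange(hsv,(5,190,130),(16,255,255)); m[:215]=0;m[275:]=0;m[:,:355]=0;m[:,410:]=0
pts=np.argwhere(m)[:,::-1]; print(len(pts),pts.min(0),pts.max(0))
def corner(d): 
    s=pts@np.array(d); return pts[s>=s.max()-.5].mean(0)
BL,BR=corner((-1,1.6)),corner((1,1.6)); 
p=np.array(monitor.read_eef_pos()); e3=np.r_[ex,0]; ey=np.array([-ex[1],ex[0],0])
print("rot",monitor.read_tcp_rot())
for n,uv,sx in(("BL",BL,30),("BR",BR,-30)):
    o,d=ray("scene",uv); q=p+.006*ey; X=o+d*((q-o)@ey)/(d@ey); r=X-p
    print(n,uv,"pred px",proj("scene",p+.001*sx*e3+.006*ey-[0,0,.072]),"x",r@e3*1e3-sx,"z",r[2]*1e3+72)
# silhouette fit of plate+tab outline (finger region ignored): lateral extents
def sil(dx,dz,tilt):
    c,s=np.cos(tilt),np.sin(tilt); out=np.zeros((480*4,640*4),np.uint8)
    for hx,hy,z0,z1 in((.03,.006,0,.058),(.015,.005,.058,.082)):
        V=[]
        for a in(-hx,hx):
            for b in(-hy,hy):
                for z in(z0,z1):
                    x,zz=a,z-.072; V.append(p+e3*(dx+c*x-s*zz)+b*ey+np.array([0,0,dz+s*x+c*zz]))
        h=cv2.convexHull((proj("scene",V)*4+1.5).astype(np.int32)); cv2.fillConvexPoly(out,h,1)
    return cv2.resize(out.astype(np.float32),(640,480),interpolation=cv2.INTER_AREA)
# observed: orange or enclosed filter
obs=m.copy()
lo=pts[pts[:,1]>=236]; 
cv2.fillConvexPoly(obs,cv2.convexHull(lo.astype(np.int32)),255); obs=(obs>0).astype(np.float32)
W=np.zeros((480,640),np.float32); W[236:275,350:412]=1; W[:236,392:412]=1; W[215:236,388:412]=1
best=min((float((W*abs(sil(a,b,t)-obs)).sum()),a,b,t) for a in np.arange(-.008,.0081,.001) for b in np.arange(-.005,.0051,.001) for t in np.arange(-.06,.061,.02))
print(best, float((W*abs(sil(0,0,0)-obs)).sum()))
v=im.copy(); 
for s_,col in((sil(*best[1:]),(0,255,0)),):
    cs=cv2.findContours((s_>.5).astype(np.uint8),0,2)[0]; 
    big=cv2.resize(v[200:290,340:430],None,fx=6,fy=6,interpolation=cv2.INTER_NEAREST)
    for c in cs: cv2.polylines(big,[((c[:,0]-[340,200])*6+3).astype(np.int32)],True,col,1)
cv2.imwrite("pics/c5.png",big)
E
```

```text
173 [363 221] [399 261]
rot [-3.1416 -0.0009 -2.8537]
BL [364. 258.] pred px [[359.3132 259.1648]] x -7.783557882559975 z 4.14273966219416
BR [395.  260.5] pred px [[394.8695 263.7262]] x 0.42159919117462863 z 7.524316094470819
(379.8125, np.float64(-0.002), np.float64(0.003), np.float64(-0.01999999999999999)) 456.25
```

View pics/c5.png

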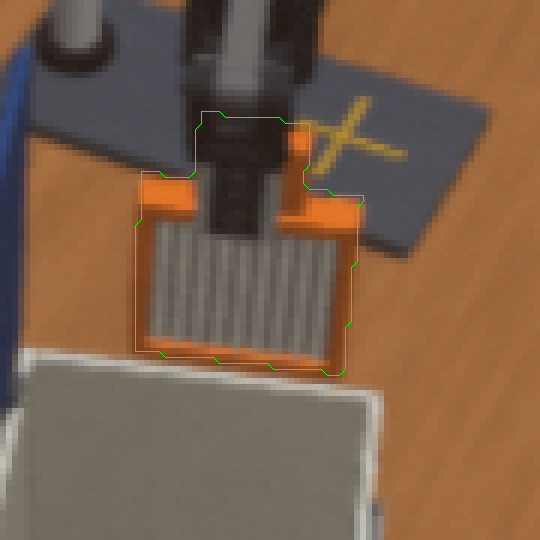

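The outline, with dx about −2 mm, matches the cassette (plate at crop x 137–352, bottom about 352–368). The few mm in z is within calibration error, because the pinch height was known. Now I'll carry it to the camera.

```bash
python3 - <<'E'
from h import *
np.set_printoptions(precision=4,suppress=True)
O=[np.pi,0,SY+np.pi/2]; T=np.array([.5415,-.1398,.1825])
robot.movel([.475,.03,.25],rate=.12)
robot.goto(T+[0,0,.06],O); print(monitor.read_clock())
robot.movel(T,rate=.06); robot.hold(.5)
print(monitor.read_eef_pos(),monitor.read_tcp_rot(),monitor.read_gripper_width(),monitor.read_finger_force(),monitor.read_clock())
s=snap("scene","s6"); t=snap("top","t6")
for c in("scene","top"):
    for q in("cassette_mid","camera_stand"):
        for d in nets.pinpoint(q,c)[:1]: print(c,q,d["uv"],d["p"],at_z(c,d["uv"],.14 if q!="camera_stand" else 0))
print(proj("scene",[*F,.14]))
p=np.array(monitor.read_eef_pos())+[0,.002,0];sx=np.array([np.cos(SY),np.sin(SY),0]);sy=np.array([-sx[1],sx[0],0])
k=5;u0,v0=320,130;big=cv2.resize(s[v0:v0+110,u0:u0+130,::-1],None,fx=k,fy=k,interpolation=cv2.INTER_NEAREST)
for hx,hy,z0,z1 in((.03,.006,0,.058),(.015,.005,.058,.082)):
    V=[p+a*hx*sy+b*hy*sx+[0,0,z-.072] for a in(-1,1) for b in(-1,1) for z in(z0,z1)]
    h=cv2.convexHull(((proj("scene",V)-[u0,v0]+.5)*k).astype(np.int32)); cv2.polylines(big,[h],True,(0,255,0),1)
cv2.imwrite("pics/c6.png",big); cv2.imwrite("pics/t6c.png",cv2.resize(t[150:350,330:510,::-1],None,fx=2.5,fy=2.5))
E
```

```text
20.8167
[ 0.5415 -0.1398  0.1826] [ 3.1415 -0.      1.5558] 0.00972850106936515 48.787879943847656 22.4667
scene cassette_mid [401.1, 178.1] 0.66 [ 0.5388 -0.1293  0.14  ]
scene camera_stand [398.0, 227.7] 0.92 [ 0.5342 -0.1335  0.    ]
top cassette_mid [428.5, 269.9] 0.39 [ 0.5432 -0.136   0.14  ]
top camera_stand [414.7, 271.5] 0.85 [ 0.5425 -0.1341  0.    ]
[[401.7433 175.8736]]
```

View pics/c6.png

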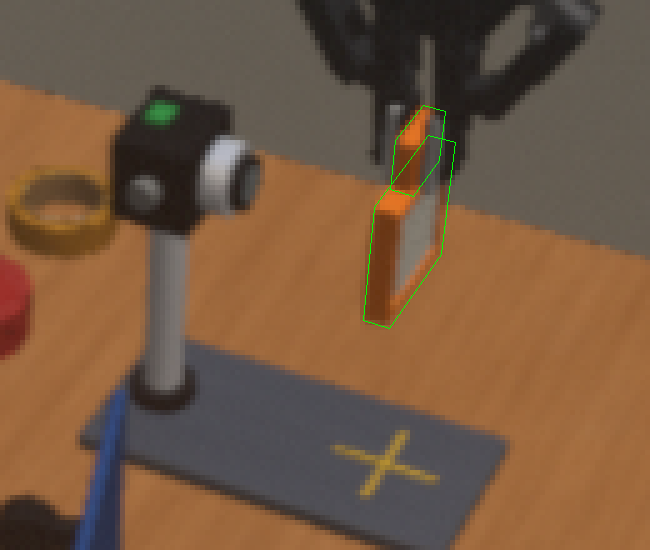

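The cassette hangs upright over the cross. It matches the model outline at crop (365–455,110–328) to about a pixel, sits level with the lens at crop (240,175), and touches nothing but the gripper. I'll hand it in.

```bash
python3 - <<'E'
from h import *
print(np.abs(monitor.read_qd()).max()); print(job.finish_job())
E
```

```text
0.0008747324318202415
the job is handed in; nothing more can be done
None
```

The job is handed in at about 22.5 s of the 54 s: the flap stands open, and the cassette is held still and upright at the camera's focus point, facing the lens, to within about 2–3 mm as measured; nothing else was touched as far as the pictures show.

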